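# Seat the loose crank by feel and wind the stage level

### The job

Lift the loose crank out of its black holder, put its square foot down the blue tower's bore and feel, pressing only gently, for the hidden square socket until the crank drops fully home with its collar on the tower. Then wind the platform up, with the crank alone, until its top is level with the yellow rest beside it. Leave the crank standing home in the tower, let go of it, and leave the things round about undisturbed.

Things in the scene. Friction and masses are not known exactly. Their poses are not given: they have to be found in the camera images.
- crank: Loose steel crank, 0.3 kg, upright in the holder at the start. Origin: middle of the underside of its foot; z up the shaft, x along the arm to the red knob. Foot 20 mm square (sides along x, y), 24 mm long, its lowest 2 mm tapered to 18 mm; shaft 18 mm across; dark collar 44 mm across, 49 to 55 mm above the origin. It balances over the shaft.
- crank_grip (a point): On the crank 90 mm above its origin: middle of the arm right over the shaft, a bar 14 mm wide (crank y), 18 mm tall. Gripped here across the 14 mm from above, the crank can be carried, pressed and turned. The arm reaches from x = -44 mm (round counterweight, 28 mm across) to +86 mm.
- crank_knob (a point): Top of the red knob, 77 mm from the shaft along the crank's x and 132 mm above its origin; 18 mm across, fixed to the arm (does not spin).
- holder: Black holder fixed to the worktop: tube 64 mm across, 55 mm tall, bore 31 mm, two feet 8 mm high reaching 58 mm out along its x. Origin: on the worktop under the bore. The crank's collar lies on the tube's top (crank origin 6 mm above the worktop); the crank lifts straight up and clears the tube once raised 50 mm.
- lift: Hand-cranked lifting stage fixed to the worktop. Origin: on the worktop under the spindle's axis; z up. Grey base plate 12 mm thick, x from -50 to 170 mm, y from -60 to 120 mm; at the origin a blue round tower 68 mm across, 75 mm tall; platform centred at x = 115, y = 0; yellow rest at x = 115, y = 73. Nothing on it is higher than 100 mm.
- socket_mouth (a point): Centre of the mouth of the tower's round bore, 32 mm wide, 75 mm above the worktop. The crank is home when its collar lies on the tower's top: crank origin then 26 mm above the worktop, on the bore's axis.
- socket_rim (a point): On the bore's axis 25 mm below the mouth, out of sight: flat rim of the spindle's square socket, 22 mm wide. Its angle at the start is unknown and not measured. A foot more than about 6 degrees off (every quarter turn is alike) or about 1 mm off centre stands on this rim, crank origin 50 mm above the worktop; lined up, it drops 24 mm more. Feel for it by turning the crank while it rests lightly.
- drive (a point): Point on the worktop under the tower: foot of the vertical spindle with the hidden socket. The spindle is stiff to turn (about 0.35 N m) and stays where left; a foot resting on the rim with under 12 N slides round without turning it. Turned clockwise seen from above it raises the platform 12 mm per radian, travel 2.6 rad between stops; the crank has up to 6 degrees of play either way in it.
- platform: Aluminium platform 90 x 100 mm, 8 mm thick, a black rubber pad and four screw heads, 3 mm high, on top; origin in the middle of its top. It moves only up and down, driven by the spindle; never push it by hand. It starts 11 to 22 mm below the rest.
- platform_edge (a point): On the platform's top, 4 mm in from its edge beside the yellow rest.
- rest_edge (a point): On the top of the fixed yellow rest, 2 mm in from its edge beside the platform, 73 mm above the worktop. The platform is level when both tops are at one height.
- screw_jar: Bystander, leave alone: jar of screws with a blue lid, 55 mm across, 62 mm tall. Origin under its centre.
- glue_bottle: Bystander, leave alone: small brown bottle with a white cap, 41 mm across, 66 mm tall. Origin under its centre.
- motor_a: Bystander, leave alone: small black motor, 28 mm across, 36 mm tall with its shaft. Origin under its centre.
- multimeter: Bystander, leave alone: yellow and black multimeter, 145x72 mm, 44 mm tall. Origin under its centre.
Not all that is in view belongs to the job. What is shaped like the holder but purple is not meant.

How it is judged:
On the way, in this order (a step that is already met when the one before it is completed fails the run):
1. the crank is lifted clear of the holder (z of crank in the frame of holder above 0.058 m), for 0.1 s.
2. the crank is fully home in the tower, before the platform is wound (z of crank in the frame of lift below 0.0295 m and horizontal distance between crank and socket_mouth below 0.004 m and z of platform_edge in the frame of rest_edge below -0.004 m), for 0.1 s.
3. the platform is level with the rest (z of platform_edge in the frame of rest_edge between -0.0025 and 0.0025 m and z of crank in the frame of lift below 0.0295 m and horizontal distance between crank and socket_mouth below 0.004 m), for 0.2 s.
At the end, for the whole second after the job is handed in: The platform's top is level with the yellow rest within 2.5 mm and at rest; the crank stands upright (within 0.1 rad), home in the tower (collar within 3.5 mm of the tower's top, axes within 4 mm), released and still (all of step 3 and angle between crank's own z axis and vertical below 0.1 rad and linear speed of crank below 0.02 m/s and linear speed of platform below 0.005 m/s); the robot touches nothing.
It fails at once if the crank is pressed on the lifting stage with more than 25 N while its foot still stands on the rim, not in the socket (contact force between crank and lift above 25 N and z of crank in the frame of lift above 0.0482 m).
It fails at once if the platform is raised more than 3 mm without the crank in the socket (distance of platform_edge from where it was at the start of the episode above 0.003 m and z of crank in the frame of lift above 0.0485 m).
It fails at once if the platform is pushed by hand (over 5 N) (contact force between the fingers and platform above 5 N).
It fails at once if a bystander (jar, bottle, motor or multimeter) is moved more than 20 mm (distance of any of screw_jar, glue_bottle, motor_a, multimeter from where it was at the start of the episode above 0.02 m).
It also fails if it takes over 72 s, if anything falls off the work surface, if the arm or the gripper's body presses on something with over 40 N, if the wrist force passes 120 N, or if a joint passes its speed limit or range.

### The arm

A 7-joint arm with a two-finger parallel gripper is mounted at the origin on a cart in front of the work surface, level with it; the furniture and walls round the work are solid. World frame = base frame: x ahead of the robot, y to its left, z up, the work surface at z = 0. Lengths are in m, angles in rad, forces in N, time in s.
With the tool pointing down it reaches from about 0.425 to 0.925 m from the base axis. Payload 6.8 kg.
Tool frame: the origin (TCP) lies on the centre line of the jaws, within the pads' length; the fingertips stand bot.tip_reach ahead of it and the grasp point (between the pads) lies 3 mm ahead of it (bot.tip_reach is the distance from the TCP to the fingertips, in m); z points along the fingers, y is the line along which they close (so a half turn about z gives the same grasp; the last joint's range is limited). The gripper opens to 85 mm and grips with 20 to 120 N. Pads are 22 mm wide; open, the fingers measure 114 mm over their backs; the gripper's body (76 mm by 85 mm) begins 54 mm behind the grasp point. The pads swing forward as they close: fully open they stand 13 mm farther back than shut.
Start: joints at [1.014, 0.477, 0.022, 1.555, -0.011, 1.109, -0.083], TCP at [0.293, -0.608, 0.253] pointing down, gripper open.
Joint ranges: [-2.96, 2.96], [-0.34, 2.1], [-1.41, 1.46], [0.24, 2.44], [-1.37, 4.51], [0.17, 1.92], [-2.96, 2.96]. Speed limits (rad/s): [2.39, 2.39, 3.14, 3.14, 3.14, 3.14, 3.14].

### API

Orientations are given as a unit quaternion [w, x, y, z].
In Python, from station import bot gives the robot as it stands.
- The arm moves only by the tool jog_arm, never from a script. Its argument "deltas" is a list of rows, each a list of 7 numbers: the shift along the world's x, y, z in m, then the turn, a rotation vector about the world's x, y, z in rad, then the opening, from 0 (shut) to 1 (fully open). In form: [[x, y, z, rx, ry, rz, grip], ...]. A call has 1 to 10 rows; each row shifts and turns the commanded pose from where the row before left it; what a row does not reach is not made up. A row lasts 1/10 s, in which the tool goes at most 50 mm and 8.59 degrees, less where a joint would pass 70% of its speed; a pose out of reach is approached as far as the arm can. A call with a gripper value outside its range is refused whole. The fingers move at their own pace and stop on an object; "newtons" is the grip in N (left out, the last holds). Time passes only in rows, so rows that do not move let the fingers close. It gives the time, the measured TCP pose, the force, the opening and the grip force at its end, in the units of the state.
- bot.get_obs(): the state, without advancing time (a new reading comes with each control period).
- bot.read_camera(name): name is "scene" or "top"; returns a dict with "img" (420x560x3 uint8, red, green, blue), "K" (3x3 intrinsics, pixels), "eye" and "attitude" of the camera in the world. Camera axes: x right, y down, z forward; pixel columns grow to the right and rows downward; lengths in m; the calibration is good to about 2 mm. A picture is of the moment at which its call begins. There is no depth.
- bot.hand_in(): hands the job in; it is judged then, once.
The state is a dict: "t": time; "q": joint angles; "joint_vel": joint speeds; "joint_torque": joint torques, N m; "eef_pos": TCP position; "tool_rot": TCP orientation; "contact_force": force on the tool from outside, world axes, zero at the start; "torque": the same for the moment, N m; "gripper_width": opening from 0.0 (shut) to 1.0 (fully open); "grasp_force": force on a finger pad.
Only numpy, scipy, OpenCV 4.12 (cv2) and the standard library are available. Lean on these libraries where they do the work, as an engineer would, in place of code of your own. Each camera call takes 0.05 s, during which the arm holds its last target. There are 200 camera calls.

## Working session

There is one attempt and no reset: what is moved stays moved. The work goes in short steps, Python scripts to look and compute and a tool call to move; the robot and the scene stay as the last step left them, time stands still between calls to the robot, and variables do not carry over. Pictures are saved under pics/ and viewed, at most 10 in all, crops included, and the job is handed in when it is done.

Besides the shell and the picture viewer there is one more tool, called after "Call:" as name([rows], argument=value, ...), one row to a line, values as JSON. jog_arm: Moves the arm, as the interface text tells. Its arguments: {"type":"object","properties":{"deltas":{"type":"array"},"newtons":{"type":"number"}},"required":["deltas"]}

```bash
mkdir -p pics; ls; cat > h.py <<'E'
import numpy as np,cv2
from station import bot
from scipy.spatial.transform import Rotation as R
def cam(n):
    c=bot.read_camera(n); return c
def rot(c):
    a=np.array(c['attitude'],float)
    return a if a.shape==(3,3) else R.from_quat(a,scalar_first=True).as_matrix()
def onz(c,u,v,z):
    d=rot(c)@np.linalg.inv(c['K'])@np.array([u,v,1.]); e=np.array(c['eye'])
    return e+d*(z-e[2])/d[2]
def proj(c,p):
    q=c['K']@(rot(c).T@(np.array(p)-c['eye'])); return q[:2]/q[2]
E
python3 - <<'E'
from h import *
for n in('top','scene'):
    c=cam(n); cv2.imwrite(f'pics/{n}0.png',cv2.resize(c['img'][:,:,::-1],None,fx=1.4,fy=1.4)); print(n,c['K'].tolist(),c['eye'],c['attitude'])
print(bot.get_obs(),bot.tip_reach)
E
```

```text
pics
top [[430.99346547990643, 0.0, 280.0347413962002], [0.0, 430.99346547990643, 204.33956119117272], [0.0, 0.0, 1.0]] [0.38579676 0.08386977 1.26354678] [ 0.04601109 -0.70139058  0.71009221 -0.04127094]
scene [[382.81691081754997, 0.0, 276.5558350780061], [0.0, 382.81691081754997, 212.29701662871616], [0.0, 0.0, 1.0]] [0.19954903 0.60059756 0.76536154] [ 0.10424506 -0.25643667  0.89340466 -0.35383798]
{'t': 0.1, 'q': array([ 1.01389437,  0.47776181,  0.02236422,  1.55634649, -0.01149865,
        1.10931547, -0.08310371]), 'joint_vel': array([ 1.67168730e-04, -1.32333156e-03,  1.74565148e-05, -3.01696014e-03,
       -5.17762788e-04, -1.07356720e-03,  3.71072145e-04]), 'joint_torque': array([ 4.81521172e-03, -5.97752774e+01,  1.61371708e+00, -2.81950629e+01,
        1.27214834e-02,  5.08261626e-03, -1.60091247e-05]), 'eef_pos': array([ 0.29263559, -0.60771098,  0.25239615]), 'tool_rot': array([-8.12097562e-04,  9.74927467e-01,  2.22521257e-01, -2.55377963e-04]), 'contact_force': array([0.356104  , 0.23566115, 0.34846081]), 'torque': array([-0.00168419, -0.00058158, -0.01453621]), 'grasp_force': 0.0, 'gripper_width': 1.0017380906426947} 0.022
```

View pics/top0.png

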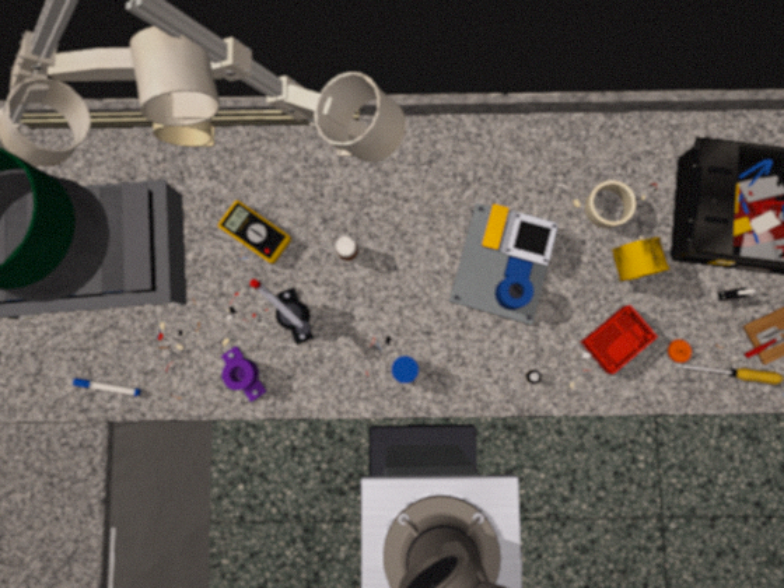

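View pics/scene0.png

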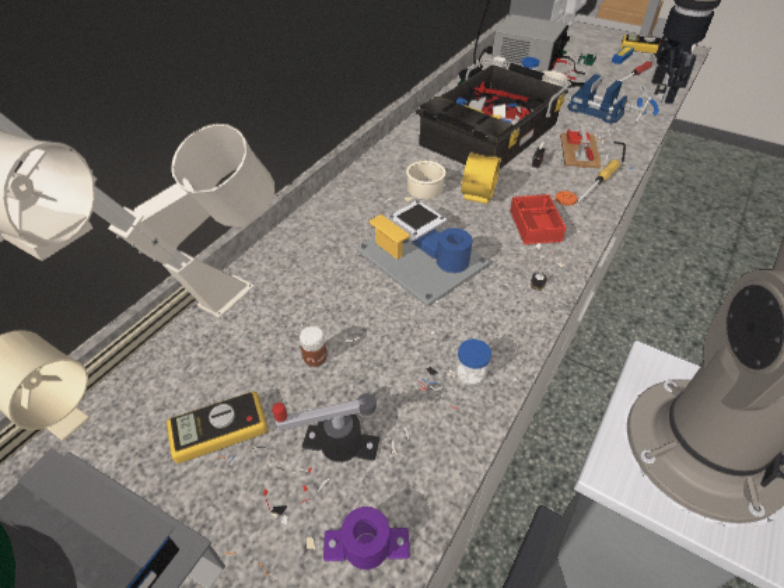

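Top view (1.4×): crank knob (255,283), holder (292,316), tower bore (515,290), platform (532,238), rest (495,227); purple decoy (240,373). The scene view agrees. Next I measure these by colour.

```bash
python3 - <<'E'
from h import *
from scipy.optimize import least_squares
def blob(hsv,box,lo,hi,lo2=None,hi2=None):
    x0,y0,x1,y1=box; s=hsv[y0:y1,x0:x1]; m=cv2.inRange(s,lo,hi)
    if lo2: m|=cv2.inRange(s,lo2,hi2)
    n,l,st,ce=cv2.connectedComponentsWithStats(m)
    k=1+np.argmax(st[1:,4]); return ce[k]+[x0,y0],st[k]+[x0,y0,0,0,0],(l==k).astype(np.uint8)
C={}
for n in('top','scene'):
    c=cam(n); C[n]=c; im=c['img'];hsv=cv2.cvtColor(im,cv2.COLOR_RGB2HSV)
    kb=(172,192,195,212) if n=='top' else (190,282,212,305)
    tb=(345,190,390,225) if n=='top' else (308,160,342,198)
    r=blob(hsv,kb,(0,120,60),(10,255,255),(170,120,60),(180,255,255)); print(n,'knob',r[0],r[1])
    z=.128; print('  ->',onz(c,*r[0],.13))
    b=blob(hsv,tb,(100,120,40),(125,255,255)); print('tower',b[0],b[1])
    # rest
    rb=(340,140,372,185) if n=='top' else (260,150,300,190)
    y=blob(hsv,rb,(18,120,90),(32,255,255)); print('rest',y[0],y[1],onz(c,*y[0],.073))
    box=(150,180,410,240) if n=='top' else None
c=C['top'];im=c['img']
a=im[185:255,160:240];b=im[140:235,315:405]
cv2.imwrite('pics/z.png',np.hstack([cv2.resize(a,(400,350),interpolation=cv2.INTER_CUBIC),cv2.resize(im[140:227,310:410],(400,350),interpolation=cv2.INTER_CUBIC)])[:,:,::-1])
c=C['scene'];im=c['img']
cv2.imwrite('pics/z2.png',np.hstack([cv2.resize(im[270:340,190:280],(400,311),interpolation=cv2.INTER_CUBIC),cv2.resize(im[140:218,255:355],(400,311),interpolation=cv2.INTER_CUBIC)])[:,:,::-1])
E
```

```text
top knob [181.35  202.075] [178 199   8   7  40]
  -> [0.53598467 0.3527274  0.13      ]
tower [367.77797513 204.6714032 ] [354 190  27  31 563]
rest [353.3880597  161.54228856] [344 145  20  33 402] [ 0.65238257 -0.11691102  0.073     ]
scene knob [199.30275229 293.9266055 ] [194 288  11  13 109]
  -> [0.53184562 0.3534512  0.13      ]
tower [321.09666081 176.6801406 ] [308 163  29  31 569]
rest [277.52806653 167.96049896] [264 153  29  32 481] [ 0.63742776 -0.09523583  0.073     ]
```

View pics/z.png

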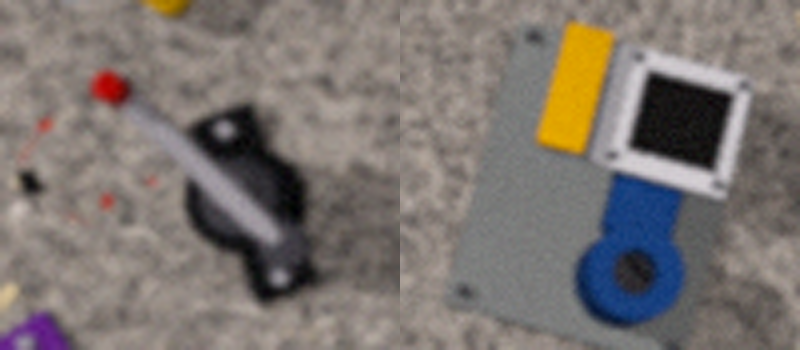

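View pics/z2.png

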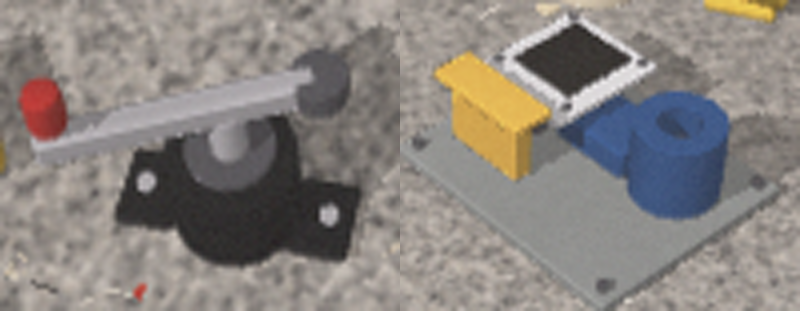

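```bash
python3 - <<'E'
from h import *
c=cam('top');s=cam('scene')
def p(n,cc,u,v,z): print(n,onz(cc,u,v,z).round(4))
p('knob top',c,182,202.3,.138);p('knob sc (center top)',s,199.3,289.5,.138);p('knob sc mid',s,199.3,293.9,.128)
p('cw top',c,217.4,233.6,.105);p('cw sc',s,190+320/4.44,270+80/4.44,.097)
a=onz(c,160+223/5,185+130/5,.008);b=onz(c,160+280/5,185+277/5,.008);print('hold',a,b,(a+b)/2,np.linalg.norm(a-b))
a=onz(s,190+147/4.44,270+181/4.44,.008);b=onz(s,190+329/4.44,270+214/4.44,.008);print('hold sc',a,b,(a+b)/2,np.linalg.norm(a-b))
p('collar sc',s,241.5,304.2,.061)
p('bore',c,368.25,207.1,.075);p('bore sc',s,325.9,171,.075)
p('rest',c,353.4,161.5,.073)
# axes
for n,cc,A,B in(('top',c,(310+525/4-100,140+38/4.02),(310+63/4,140+292/4.02)),):
    p('scrA',cc,310+133/4,140+38/4.02,.012);p('scrB',cc,310+63/4,140+292/4.02,.012)
p('sA',s,255+19/4,140+143/3.987,.012);p('sB',s,255+205/4,140+286/3.987,.012)
E
```

```text
knob top [0.5343 0.3491 0.138 ]
knob sc (center top) [0.5339 0.3491 0.138 ]
knob sc mid [0.5329 0.3526 0.128 ]
cw top [0.4525 0.2602 0.105 ]
cw sc [0.4502 0.2627 0.097 ]
hold [0.52486203 0.31290649 0.008     ] [0.43841922 0.27887096 0.008     ] [0.48164062 0.29588873 0.008     ] 0.0929019732728793
hold sc [0.52399074 0.31098694 0.008     ] [0.43808861 0.27823281 0.008     ] [0.48103967 0.29460987 0.008     ] 0.09193479828976218
collar sc [0.4783 0.2992 0.061 ]
bore [ 0.5226 -0.1535  0.075 ]
bore sc [ 0.5161 -0.1525  0.075 ]
rest [ 0.6525 -0.1169  0.073 ]
scrA [ 0.7031 -0.0983  0.012 ]
scrB [ 0.5151 -0.0417  0.012 ]
sA [ 0.7017 -0.098   0.012 ]
sB [ 0.5131 -0.0427  0.012 ]
```

Call:
jog_arm([
  [0.027,0.036,0,0,0,0.035,1],
  [0.027,0.036,0,0,0,0.035,1],
  [0.027,0.036,0,0,0,0.035,1],
  [0.027,0.036,0,0,0,0.035,1],
  [0.027,0.036,0,0,0,0.035,1],
  [0.027,0.036,0,0,0,0.035,1],
  [0.027,0.036,0,0,0,0.035,1],
  [0.027,0.036,0,0,0,0.035,1],
  [0.027,0.036,0,0,0,0.035,1],
  [0.027,0.036,0,0,0,0.035,1],
])

```text
t: 1.3
eef_pos: [0.5637, -0.2467, 0.2535]
tool_rot: [0.0, 0.921, 0.389, 0.0]
contact_force: [1.0, -0.1, 0.4]
gripper_width: 0.999
grasp_force: 0.0
```

Call:
jog_arm([
  [-0.007,0.045,0,0,0,0,1],
  [-0.007,0.045,0,0,0,0,1],
  [-0.007,0.045,0,0,0,0,1],
  [-0.007,0.045,0,0,0,0,1],
  [-0.007,0.045,0,0,0,0,1],
  [-0.007,0.045,0,0,0,0,1],
  [-0.007,0.045,0,0,0,0,1],
  [-0.007,0.045,0,0,0,0,1],
  [-0.007,0.045,0,0,0,0,1],
  [0,0,0,0,0,0,1],
])

```text
t: 2.3
eef_pos: [0.498, 0.1644, 0.2539]
tool_rot: [-0.002, 0.919, 0.394, 0.001]
contact_force: [0.1, -0.2, 0.5]
gripper_width: 0.999
grasp_force: 0.0
```

```bash
cat > st.py <<'E'
from h import *
o=bot.get_obs(); r=R.from_quat(o['tool_rot'],scalar_first=True).as_matrix()
print('t',round(o['t'],2),'p',o['eef_pos'].round(4),'yaw_y',np.degrees(np.arctan2(r[1,1],r[0,1])).round(2),'zax',r[:,2].round(3),'F',o['contact_force'].round(2),'T',o['torque'].round(2),'g',round(o['gripper_width'],3),round(o['grasp_force'],1),'q',o['q'].round(2))
E
python3 st.py
```

```text
t 2.3 p [0.498  0.1644 0.2539] yaw_y -43.64 zax [ 0.     0.004 -1.   ] F [ 0.11 -0.18  0.54] T [-0.03  0.   -0.03] g 0.999 0.0 q [-0.08  0.26 -0.42  1.89  0.12  1.01 -1.31]
```

Call:
jog_arm([
  [-0.005,0.044,0,0,0,0,1],
  [-0.006,0.044,0,0,0,0,1],
  [-0.006,0.043,0,0,0,0,1],
  [0,0,-0.03,0,0,0,1],
  [0,0,-0.03,0,0,0,1],
  [0,0,-0.03,0,0,0,1],
  [0,0,-0.03,0,0,0,1],
  [0,0,-0.023,0,0,0,1],
  [0,0,-0.01,0,0,0,1],
  [0,0,0,0,0,0,1],
])

```text
t: 3.3
eef_pos: [0.4824, 0.2871, 0.0992]
tool_rot: [0.0, 0.921, 0.389, -0.001]
contact_force: [0.2, 0.3, 0.4]
gripper_width: 1.003
grasp_force: 0.0
```

```bash
python3 - <<'E'
import st
from h import *
t=cam('top')['img'][175:265,150:250];s=cam('scene')['img'][250:350,180:300]
cv2.imwrite('pics/g.png',np.hstack([cv2.resize(t,(444,400),interpolation=cv2.INTER_CUBIC)[:,:380],cv2.resize(s,(480,400),interpolation=cv2.INTER_CUBIC)[:,:420]])[:,:,::-1])
E
```

```text
t 3.3 p [0.4824 0.2871 0.0992] yaw_y -44.25 zax [-0.002 -0.001 -1.   ] F [0.16 0.28 0.42] T [0.09 0.   0.01] g 1.003 0.0 q [-0.33  0.52 -0.4   1.93  0.29  0.75 -1.68]
```

View pics/g.png

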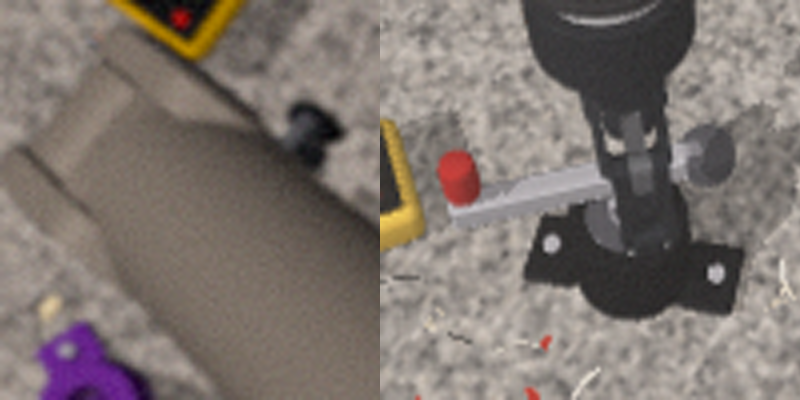

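Left/top view: arm hides the crank. Right/scene view: fingers straddle the bar near (640,180), slightly toward the counterweight, matching the 8 mm shortfall in y. Correcting.

Call:
jog_arm([
  [-0.001,0.008,0.002,0,0,0,1],
  [0,0,0,0,0,0,1],
])

```text
t: 3.6
eef_pos: [0.4824, 0.298, 0.104]
tool_rot: [-0.001, 0.921, 0.389, 0.002]
contact_force: [1.2, 0.4, 0.5]
gripper_width: 0.998
grasp_force: 0.0
```

```bash
python3 st.py
```

```text
t 3.6 p [0.4824 0.298  0.104 ] yaw_y -44.16 zax [ 0.002  0.003 -1.   ] F [1.18 0.45 0.46] T [ 0.04 -0.02  0.03] g 0.998 0.0 q [-0.35  0.52 -0.41  1.92  0.29  0.76 -1.69]
```

Call:
jog_arm([
  [-0.001,-0.002,-0.002,0,0,0,1],
  [0,0,0,0,0,0,1],
  [0,0,0,0,0,0,1],
])

```text
t: 3.9
eef_pos: [0.4808, 0.2935, 0.1003]
tool_rot: [0.0, 0.921, 0.389, -0.0]
contact_force: [-0.4, -0.6, 0.1]
gripper_width: 0.997
grasp_force: 0.0
```

```bash
python3 st.py
```

```text
t 3.9 p [0.4808 0.2935 0.1003] yaw_y -44.25 zax [-0. -0. -1.] F [-0.4  -0.55  0.14] T [-0.03 -0.06 -0.01] g 0.997 0.0 q [-0.34  0.52 -0.4   1.93  0.29  0.75 -1.69]
```

Call:
jog_arm([
  [0,0,0,0,0,0,0],
  [0,0,0,0,0,0,0],
  [0,0,0,0,0,0,0],
  [0,0,0,0,0,0,0],
  [0,0,0,0,0,0,0],
  [0,0,0,0,0,0,0],
  [0,0,0,0,0,0,0],
  [0,0,0,0,0,0,0],
], newtons=90)

```text
t: 4.7
eef_pos: [0.4808, 0.2939, 0.1006]
tool_rot: [0.0, 0.921, 0.389, 0.0]
contact_force: [-1.5, -0.8, 5.5]
gripper_width: 0.162
grasp_force: 88.0
```

```bash
python3 st.py
```

```text
t 4.7 p [0.4808 0.2939 0.1006] yaw_y -44.23 zax [ 0. -0. -1.] F [-1.48 -0.82  5.52] T [-0.27  0.41 -0.02] g 0.162 88.0 q [-0.34  0.52 -0.41  1.93  0.29  0.75 -1.69]
```

Call:
jog_arm([
  [0,0,0.015,0,0,0,0],
  [0,0,0.025,0,0,0,0],
  [0,0,0.03,0,0,0,0],
  [0,0,0.03,0,0,0,0],
  [0,0,0.025,0,0,0,0],
  [0,0,0,0,0,0,0],
  [0.002,-0.02,0,0,0,0,0],
  [0.003,-0.03,0,0,0,0,0],
  [0.003,-0.035,0,0,0,0,0],
  [0.003,-0.035,0,0,0,0,0],
])

```text
t: 5.7
eef_pos: [0.4911, 0.1724, 0.2242]
tool_rot: [-0.0, 0.921, 0.389, -0.001]
contact_force: [-0.7, 0.1, -2.9]
gripper_width: 0.159
grasp_force: 88.1
```

Call:
jog_arm([
  [0.003,-0.035,0,0,0,0,0],
  [0.003,-0.035,0,0,0,0,0],
  [0.003,-0.035,0,0,0,0,0],
  [0.003,-0.035,0,0,0,0,0],
  [0.003,-0.035,0,0,0,0,0],
  [0.003,-0.035,0,0,0,0,0],
  [0.003,-0.035,0,0,0,0,0],
  [0.003,-0.03,0,0,0,0,0],
  [0.003,-0.02,0,0,0,0,0],
  [0,0,0,0,0,0,0],
])

```text
t: 6.7
eef_pos: [0.518, -0.125, 0.2241]
tool_rot: [0.0, 0.922, 0.386, -0.001]
contact_force: [-0.3, -0.5, -1.8]
gripper_width: 0.161
grasp_force: 88.2
```

```bash
python3 st.py
```

```text
t 6.7 p [ 0.518  -0.125   0.2241] yaw_y -44.55 zax [-0.002 -0.001 -1.   ] F [-0.3  -0.52 -1.82] T [ 0.04 -0.06 -0.01] g 0.161 88.2 q [ 0.34  0.29 -0.27  1.91  0.1   0.95 -0.75]
```

Call:
jog_arm([
  [0.003,-0.028,0,0,0,0,0],
  [0,0,-0.02,0,0,0,0],
  [0,0,-0.018,0,0,0,0],
  [0,0,0,0,0,0,0],
  [0,0,0,0,0,0,0],
])

```text
t: 7.2
eef_pos: [0.5215, -0.1482, 0.1869]
tool_rot: [-0.001, 0.921, 0.389, -0.001]
contact_force: [0.6, 0.8, -1.6]
gripper_width: 0.167
grasp_force: 88.3
```

```bash
python3 - <<'E'
import st
from h import *
c=cam('top');s=cam('scene')
t=c['img'][130:230,310:410];s=s['img'][90:215,255:380]
cv2.imwrite('pics/b.png',np.hstack([cv2.resize(t,(300,300),interpolation=cv2.INTER_CUBIC),cv2.resize(s,(500,500),interpolation=cv2.INTER_CUBIC)[:300] if 0 else cv2.resize(s,(300,300),interpolation=cv2.INTER_CUBIC)])[:,:,::-1])
cv2.imwrite('pics/b2.png',cv2.resize(s,(600,600),interpolation=cv2.INTER_CUBIC)[:,:,::-1])
E
```

```text
t 7.2 p [ 0.5215 -0.1482  0.1869] yaw_y -44.17 zax [-0.001  0.001 -1.   ] F [ 0.62  0.85 -1.64] T [ 0.03 -0.04 -0.07] g 0.167 88.3 q [ 0.37  0.35 -0.25  1.92  0.11  0.88 -0.71]
```

View pics/b2.png

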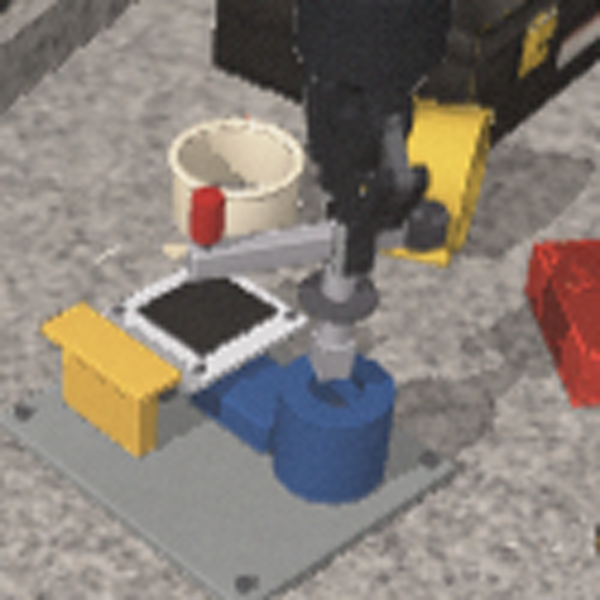

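Picture: the crank hangs just over the tower; collar centre (338,298), foot underside about (334,378), tower-top bore centre about (336,392).

```bash
python3 - <<'E'
from h import *
s=cam('scene');c=cam('top')
f=lambda u,v:(255+u/4.8-.4,90+v/4.8-.4)
print('collar',onz(s,*f(338.5,298),.1443).round(4),'foot',onz(s,*f(334,378),.0923).round(4))
im=s['img'];h=cv2.cvtColor(im,cv2.COLOR_RGB2HSV)
m=cv2.inRange(h,(100,120,40),(125,255,255))
print([ (v,np.where(m[v,305:345])[0][[0,-1]]+305) for v in range(166,193,3) if m[v,305:345].any()])
v=h[160:190,326];print('col326 V',h[158:196,330,2].tolist(), h[158:196,318,2].tolist())
for n,p in(('exp bore .521,-.153',(.521,-.153,.075)),('axisleft',(.521,-.153,.03))): print(n,proj(s,p),proj(c,p))
# top view tower outline
h=cv2.cvtColor(c['img'],cv2.COLOR_RGB2HSV);m=cv2.inRange(h,(100,120,40),(125,255,255))
print([(v,(np.where(m[v,345:395])[0]+345).tolist()[::100] and [np.where(m[v,345:395])[0][0]+345,np.where(m[v,345:395])[0][-1]+345]) for v in range(196,224,2) if m[v,345:395].any()])
E
```

```text
collar [ 0.5213 -0.1449  0.1443] foot [ 0.5171 -0.141   0.0923]
[(166, array([307, 333])), (169, array([305, 336])), (172, array([305, 336])), (175, array([305, 335])), (178, array([305, 331])), (181, array([306, 330])), (184, array([313, 332])), (187, array([313, 330])), (190, array([315, 327]))]
col326 V [131, 136, 131, 124, 119, 109, 116, 108, 108, 105, 107, 88, 84, 117, 125, 137, 139, 137, 136, 134, 122, 113, 111, 106, 109, 107, 107, 108, 105, 105, 105, 105, 101, 103, 102, 118, 147, 149] [128, 117, 122, 120, 126, 123, 139, 137, 139, 139, 138, 138, 138, 137, 138, 139, 140, 142, 141, 139, 132, 126, 130, 132, 126, 129, 131, 131, 133, 133, 130, 132, 130, 128, 132, 134, 136, 147]
exp bore .521,-.153 [324.37460667 170.28924633] [368.09205132 207.6606698 ]
axisleft [323.01293782 182.39294284] [365.03583599 209.46823884]
[(196, [np.int64(361), np.int64(362)]), (198, [np.int64(361), np.int64(364)]), (200, [np.int64(359), np.int64(363)]), (202, [np.int64(357), np.int64(362)]), (204, [np.int64(356), np.int64(362)]), (206, [np.int64(355), np.int64(362)]), (208, [np.int64(354), np.int64(363)]), (210, [np.int64(355), np.int64(378)]), (212, [np.int64(355), np.int64(379)]), (214, [np.int64(356), np.int64(378)]), (216, [np.int64(357), np.int64(376)]), (218, [np.int64(359), np.int64(373)]), (220, [np.int64(364), np.int64(364)])]
```

```bash
python3 - <<'E'
from h import *
s=cam('scene');c=cam('top')
print(proj(s,(.5215,-.1482,.1443)),proj(s,(.521,-.153,.1443)))
h=cv2.cvtColor(s['img'],cv2.COLOR_RGB2HSV)
for v in (150,151,152,153): print(v,h[v,310:340,2].tolist())
k=cv2.inRange(h[125:150,290:305],(0,120,60),(8,255,255))|cv2.inRange(h[125:150,290:305],(172,120,60),(180,255,255))
y,x=np.where(k);print('knob',x.mean()+290,y.mean()+125,x.min()+290,x.max()+290,y.min()+125,y.max()+125)
d=np.array([np.cos(np.radians(45.8)),np.sin(np.radians(45.8))])*.077
print('knob exp',proj(s,(.5215+d[0],-.1482+d[1],.0923+.122)))
E
```

```text
[325.63912502 151.00610472] [326.64492029 150.10872522]
150 [175, 140, 136, 133, 134, 127, 133, 90, 92, 94, 92, 91, 139, 166, 169, 163, 148, 136, 116, 80, 81, 95, 90, 117, 150, 151, 156, 165, 159, 153]
151 [226, 176, 154, 136, 139, 135, 136, 93, 92, 94, 91, 91, 114, 153, 157, 151, 140, 127, 103, 92, 93, 91, 94, 96, 134, 142, 154, 162, 153, 140]
152 [199, 208, 210, 162, 134, 129, 130, 97, 92, 91, 93, 94, 93, 107, 107, 122, 116, 108, 94, 94, 92, 92, 93, 105, 148, 167, 162, 162, 159, 154]
153 [76, 123, 208, 229, 174, 136, 128, 109, 88, 96, 93, 93, 93, 91, 95, 96, 95, 93, 93, 91, 96, 96, 84, 146, 145, 147, 158, 153, 160, 163]
knob 297.81333333333333 134.02666666666667 295 301 128 140
knob exp [298.34890394 132.84369068]
```

Call:
jog_arm([
  [0.0005,-0.006,0,0,0,0,0],
  [0,0,-0.01,0,0,0,0],
  [0,0,-0.005,0,0,0,0],
  [0,0,-0.002,0,0,0,0],
  [0,0,-0.002,0,0,0,0],
])

```text
t: 8.0
eef_pos: [0.5222, -0.155, 0.1678]
tool_rot: [-0.0, 0.921, 0.389, -0.0]
contact_force: [-0.1, -0.0, -2.0]
gripper_width: 0.163
grasp_force: 88.3
```

```bash
python3 st.py
```

```text
t 8.0 p [ 0.5222 -0.155   0.1678] yaw_y -44.22 zax [-0.001  0.    -1.   ] F [-0.07 -0.01 -1.99] T [-0.04 -0.07  0.01] g 0.163 88.3 q [ 0.37  0.38 -0.25  1.94  0.12  0.84 -0.71]
```

Call:
jog_arm([
  [0,0,-0.002,0,0,0,0],
  [0,0,-0.002,0,0,0,0],
  [0,0,-0.002,0,0,0,0],
  [0,0,0,0,0,0,0],
])

```text
t: 8.4
eef_pos: [0.5223, -0.1552, 0.1621]
tool_rot: [-0.0, 0.921, 0.389, -0.0]
contact_force: [-0.1, -0.0, -2.0]
gripper_width: 0.161
grasp_force: 88.3
```

Call:
jog_arm([
  [0,0,-0.002,0,0,0,0],
  [0,0,-0.002,0,0,0,0],
  [0,0,-0.002,0,0,0,0],
  [0,0,0,0,0,0,0],
])

```text
t: 8.8
eef_pos: [0.5222, -0.1552, 0.156]
tool_rot: [-0.0, 0.921, 0.389, -0.0]
contact_force: [-0.2, -0.2, -2.3]
gripper_width: 0.167
grasp_force: 88.3
```

```bash
python3 st.py
```

```text
t 8.8 p [ 0.5222 -0.1552  0.156 ] yaw_y -44.23 zax [-0.  0. -1.] F [-0.17 -0.18 -2.29] T [-0.    0.05  0.09] g 0.167 88.3 q [ 0.37  0.39 -0.24  1.94  0.13  0.82 -0.71]
```

Call:
jog_arm([
  [0.001,0,0,0,0,0,0],
  [0,0,0,0,0,0,0],
])

```text
t: 9.0
eef_pos: [0.5232, -0.1551, 0.1562]
tool_rot: [-0.0, 0.921, 0.389, -0.0]
contact_force: [0.0, -0.6, -3.3]
gripper_width: 0.165
grasp_force: 88.1
```

Call:
jog_arm([
  [0.001,0,0,0,0,0,0],
  [0,0,0,0,0,0,0],
])

```text
t: 9.2
eef_pos: [0.524, -0.1551, 0.1562]
tool_rot: [-0.0, 0.921, 0.389, -0.0]
contact_force: [-2.3, 0.8, -1.9]
gripper_width: 0.165
grasp_force: 88.1
```

Call:
jog_arm([
  [0.001,0,0,0,0,0,0],
  [0,0,0,0,0,0,0],
])

```text
t: 9.4
eef_pos: [0.5249, -0.1551, 0.1561]
tool_rot: [-0.0, 0.921, 0.389, -0.001]
contact_force: [-3.3, 0.4, -1.4]
gripper_width: 0.164
grasp_force: 88.1
```

Call:
jog_arm([
  [-0.004,0,0,0,0,0,0],
  [0,0,0,0,0,0,0],
])

```text
t: 9.6
eef_pos: [0.5216, -0.1554, 0.1565]
tool_rot: [0.0, 0.921, 0.389, 0.001]
contact_force: [-0.5, 0.6, -2.1]
gripper_width: 0.165
grasp_force: 88.1
```

Call:
jog_arm([
  [-0.001,0,0,0,0,0,0],
  [0,0,0,0,0,0,0],
])

```text
t: 9.8
eef_pos: [0.5208, -0.1553, 0.1565]
tool_rot: [0.0, 0.921, 0.389, 0.0]
contact_force: [0.7, -0.2, -3.0]
gripper_width: 0.163
grasp_force: 88.1
```

Call:
jog_arm([
  [-0.001,0,0,0,0,0,0],
  [0,0,0,0,0,0,0],
])

```text
t: 10.0
eef_pos: [0.5194, -0.1552, 0.1564]
tool_rot: [0.0, 0.921, 0.389, 0.0]
contact_force: [0.8, -0.7, -1.9]
gripper_width: 0.166
grasp_force: 88.1
```

Call:
jog_arm([
  [-0.001,0,0,0,0,0,0],
  [0,0,0,0,0,0,0],
])

```text
t: 10.2
eef_pos: [0.5183, -0.1552, 0.1563]
tool_rot: [0.0, 0.921, 0.389, 0.0]
contact_force: [-0.6, 0.0, -2.5]
gripper_width: 0.165
grasp_force: 88.1
```

Call:
jog_arm([
  [-0.001,0,0,0,0,0,0],
  [0,0,0,0,0,0,0],
])

```text
t: 10.4
eef_pos: [0.5176, -0.1553, 0.1564]
tool_rot: [0.0, 0.921, 0.389, 0.0]
contact_force: [1.3, 0.1, -1.9]
gripper_width: 0.163
grasp_force: 88.1
```

Call:
jog_arm([
  [-0.001,0,0,0,0,0,0],
  [0,0,0,0,0,0,0],
])

```text
t: 10.6
eef_pos: [0.5169, -0.1554, 0.1566]
tool_rot: [0.0, 0.921, 0.389, 0.001]
contact_force: [2.2, -1.0, -2.3]
gripper_width: 0.163
grasp_force: 88.1
```

Call:
jog_arm([
  [-0.001,0,0,0,0,0,0],
  [0,0,0,0,0,0,0],
])

```text
t: 10.8
eef_pos: [0.5161, -0.1554, 0.1567]
tool_rot: [0.001, 0.921, 0.389, 0.001]
contact_force: [4.1, -2.0, -2.0]
gripper_width: 0.164
grasp_force: 88.1
```

Call:
jog_arm([
  [0.0055,0,0,0,0,0,0],
  [0,-0.001,0,0,0,0,0],
  [0,0,0,0,0,0,0],
])

```text
t: 11.1
eef_pos: [0.5202, -0.1559, 0.1558]
tool_rot: [-0.001, 0.921, 0.389, -0.001]
contact_force: [-0.6, 0.7, -2.5]
gripper_width: 0.163
grasp_force: 88.1
```

Call:
jog_arm([
  [0,-0.001,0,0,0,0,0],
  [0,0,0,0,0,0,0],
])

```text
t: 11.3
eef_pos: [0.5205, -0.1572, 0.1561]
tool_rot: [-0.0, 0.921, 0.389, -0.0]
contact_force: [0.0, -0.2, -2.0]
gripper_width: 0.162
grasp_force: 88.1
```

Call:
jog_arm([
  [0,-0.001,0,0,0,0,0],
  [0,0,0,0,0,0,0],
])

```text
t: 11.5
eef_pos: [0.5208, -0.1584, 0.1563]
tool_rot: [0.0, 0.921, 0.389, -0.0]
contact_force: [-0.0, 0.3, -0.9]
gripper_width: 0.165
grasp_force: 88.1
```

Call:
jog_arm([
  [0,0.004,0,0,0,0,0],
  [0,0,0,0,0,0,0],
])

```text
t: 11.7
eef_pos: [0.5212, -0.1539, 0.1565]
tool_rot: [0.0, 0.921, 0.389, 0.0]
contact_force: [0.4, -1.2, -2.3]
gripper_width: 0.161
grasp_force: 88.2
```

Call:
jog_arm([
  [0,0.001,0,0,0,0,0],
  [0,0,0,0,0,0,0],
])

```text
t: 11.9
eef_pos: [0.5213, -0.1536, 0.1565]
tool_rot: [0.0, 0.921, 0.389, 0.0]
contact_force: [0.8, -2.1, -2.6]
gripper_width: 0.167
grasp_force: 88.1
```

Call:
jog_arm([
  [0,0.001,0,0,0,0,0],
  [0,0,0,0,0,0,0],
])

```text
t: 12.1
eef_pos: [0.5214, -0.1528, 0.1566]
tool_rot: [0.001, 0.921, 0.389, 0.0]
contact_force: [1.7, -3.6, -2.2]
gripper_width: 0.166
grasp_force: 88.2
```

Call:
jog_arm([
  [0,-0.007,0,0,0,0,0],
  [0,0,0,0,0,0,0],
])

```text
t: 12.3
eef_pos: [0.5203, -0.1594, 0.156]
tool_rot: [-0.001, 0.921, 0.388, -0.0]
contact_force: [-0.0, -0.4, -2.9]
gripper_width: 0.164
grasp_force: 88.3
```

Call:
jog_arm([
  [0,-0.001,0,0,0,0,0],
  [0,0,0,0,0,0,0],
])

```text
t: 12.5
eef_pos: [0.5204, -0.1596, 0.156]
tool_rot: [-0.001, 0.921, 0.389, -0.0]
contact_force: [-1.3, 1.3, -2.0]
gripper_width: 0.167
grasp_force: 88.2
```

Call:
jog_arm([
  [0,-0.001,0,0,0,0,0],
  [0,0,0,0,0,0,0],
])

```text
t: 12.7
eef_pos: [0.5204, -0.1605, 0.1561]
tool_rot: [-0.001, 0.921, 0.389, -0.0]
contact_force: [-1.3, 2.4, -1.6]
gripper_width: 0.163
grasp_force: 88.3
```

Call:
jog_arm([
  [0,-0.001,0,0,0,0,0],
  [0,0,0,0,0,0,0],
])

```text
t: 12.9
eef_pos: [0.5205, -0.1614, 0.1562]
tool_rot: [-0.001, 0.921, 0.389, -0.0]
contact_force: [-2.6, 3.8, -0.4]
gripper_width: 0.163
grasp_force: 88.5
```

Call:
jog_arm([
  [0,0.005,0,0,0,0,0],
  [0,0,-0.003,0,0,0,0],
  [0,0,-0.003,0,0,0,0],
  [0,0,-0.003,0,0,0,0],
  [0,0,0,0,0,0,0],
  [0,0,0,0,0,0,0],
])

```text
t: 13.5
eef_pos: [0.5209, -0.1574, 0.1472]
tool_rot: [0.0, 0.921, 0.389, -0.0]
contact_force: [0.8, 0.5, -2.6]
gripper_width: 0.164
grasp_force: 88.3
```

Call:
jog_arm([
  [0,0,-0.001,0,0,0,0],
  [0,0,0,0,0,0,0],
])

```text
t: 13.7
eef_pos: [0.5209, -0.1572, 0.1463]
tool_rot: [0.0, 0.921, 0.389, 0.0]
contact_force: [-0.2, -0.1, -1.7]
gripper_width: 0.163
grasp_force: 88.3
```

Call:
jog_arm([
  [0,0,-0.001,0,0,0,0],
  [0,0,0,0,0,0,0],
])

```text
t: 13.9
eef_pos: [0.5208, -0.1571, 0.1452]
tool_rot: [-0.0, 0.921, 0.389, -0.0]
contact_force: [-0.1, -0.6, -2.5]
gripper_width: 0.167
grasp_force: 88.3
```

```bash
python3 st.py
```

```text
t 13.9 p [ 0.5208 -0.1571  0.1452] yaw_y -44.23 zax [-0.  0. -1.] F [-0.06 -0.63 -2.51] T [ 0.01  0.02 -0.  ] g 0.167 88.3 q [ 0.37  0.41 -0.24  1.95  0.13  0.79 -0.71]
```

Call:
jog_arm([
  [0,0,-0.001,0,0,0,0],
  [0,0,0,0,0,0,0],
])

```text
t: 14.1
eef_pos: [0.5208, -0.1572, 0.1442]
tool_rot: [-0.0, 0.921, 0.389, -0.0]
contact_force: [-0.2, -0.0, -2.8]
gripper_width: 0.159
grasp_force: 88.3
```

Call:
jog_arm([
  [0,0,-0.001,0,0,0,0],
  [0,0,0,0,0,0,0],
])

```text
t: 14.3
eef_pos: [0.5208, -0.1571, 0.1432]
tool_rot: [-0.0, 0.921, 0.389, -0.0]
contact_force: [-0.0, -0.0, -2.9]
gripper_width: 0.164
grasp_force: 88.3
```

Call:
jog_arm([
  [0,0,-0.0005,0,0,0,0],
  [0,0,0,0,0,0,0],
])

```text
t: 14.5
eef_pos: [0.5208, -0.1572, 0.1428]
tool_rot: [-0.0, 0.921, 0.389, -0.0]
contact_force: [-0.6, 0.4, -1.2]
gripper_width: 0.17
grasp_force: 88.3
```

Call:
jog_arm([
  [0,0,-0.0005,0,0,0,0],
  [0,0,0,0,0,0,0],
  [0,0,0,0,0,0,0],
])

```text
t: 14.8
eef_pos: [0.5207, -0.1571, 0.1422]
tool_rot: [-0.0, 0.921, 0.389, -0.0]
contact_force: [-0.5, 0.9, -2.5]
gripper_width: 0.163
grasp_force: 88.3
```

Call:
jog_arm([
  [0,0,-0.0005,0,0,0,0],
  [0,0,0,0,0,0,0],
  [0,0,0,0,0,0,0],
])

```text
t: 15.1
eef_pos: [0.5208, -0.1571, 0.1417]
tool_rot: [-0.0, 0.921, 0.389, -0.0]
contact_force: [-1.2, -0.3, -1.8]
gripper_width: 0.163
grasp_force: 88.3
```

Call:
jog_arm([
  [0,0,-0.0005,0,0,0,0],
  [0,0,0,0,0,0,0],
  [0,0,0,0,0,0,0],
])

```text
t: 15.4
eef_pos: [0.5208, -0.1571, 0.1413]
tool_rot: [-0.0, 0.921, 0.389, -0.0]
contact_force: [-0.9, -0.0, -1.6]
gripper_width: 0.161
grasp_force: 88.3
```

Call:
jog_arm([
  [0,0,-0.001,0,0,0,0],
  [0,0,0,0,0,0,0],
])

```text
t: 15.6
eef_pos: [0.5209, -0.1572, 0.1402]
tool_rot: [-0.0, 0.921, 0.389, -0.0]
contact_force: [-0.6, 0.2, -1.7]
gripper_width: 0.16
grasp_force: 88.3
```

Call:
jog_arm([
  [0,0,-0.001,0,0,0,0],
  [0,0,0,0,0,0,0],
])

```text
t: 15.8
eef_pos: [0.5208, -0.1571, 0.1392]
tool_rot: [-0.0, 0.921, 0.389, -0.0]
contact_force: [-1.1, 0.9, -0.9]
gripper_width: 0.165
grasp_force: 88.4
```

```bash
python3 st.py
```

```text
t 15.8 p [ 0.5208 -0.1571  0.1392] yaw_y -44.23 zax [-0.  0. -1.] F [-1.11  0.86 -0.86] T [ 0.13  0.23 -0.04] g 0.165 88.4 q [ 0.37  0.42 -0.24  1.96  0.14  0.78 -0.72]
```

Call:
jog_arm([
  [0,0,-0.001,0,0,0,0],
  [0,0,0,0,0,0,0],
])

```text
t: 16.0
eef_pos: [0.5209, -0.1572, 0.1383]
tool_rot: [0.0, 0.921, 0.389, 0.0]
contact_force: [-2.0, 0.4, -1.4]
gripper_width: 0.161
grasp_force: 88.4
```

Call:
jog_arm([
  [0,0,-0.001,0,0,0,0],
  [0,0,0,0,0,0,0],
])

```text
t: 16.2
eef_pos: [0.5209, -0.1572, 0.1373]
tool_rot: [0.0, 0.921, 0.389, 0.0]
contact_force: [-0.4, 0.8, -0.4]
gripper_width: 0.163
grasp_force: 88.5
```

Call:
jog_arm([
  [0,0,-0.001,0,0,0,0],
  [0,0,0,0,0,0,0],
])

```text
t: 16.4
eef_pos: [0.5209, -0.1572, 0.1362]
tool_rot: [0.0, 0.921, 0.389, 0.0]
contact_force: [-0.3, 0.9, -0.8]
gripper_width: 0.165
grasp_force: 88.5
```

```bash
python3 st.py
```

```text
t 16.4 p [ 0.5209 -0.1572  0.1362] yaw_y -44.23 zax [ 0.  0. -1.] F [-0.27  0.92 -0.77] T [ 0.21  0.28 -0.04] g 0.165 88.5 q [ 0.37  0.42 -0.24  1.96  0.14  0.78 -0.72]
```

Call:
jog_arm([
  [0,0,-0.0015,0,0,0,0],
  [0,0,-0.0015,0,0,0,0],
  [0,0,0,0,0,0,0],
])

```text
t: 16.7
eef_pos: [0.5209, -0.1572, 0.1332]
tool_rot: [0.0, 0.921, 0.389, 0.0]
contact_force: [-0.7, 0.5, 0.0]
gripper_width: 0.162
grasp_force: 88.6
```

Call:
jog_arm([
  [0,0,-0.0015,0,0,0,0],
  [0,0,-0.0015,0,0,0,0],
  [0,0,0,0,0,0,0],
])

```text
t: 17.0
eef_pos: [0.5209, -0.1572, 0.1302]
tool_rot: [0.0, 0.921, 0.389, 0.0]
contact_force: [-1.4, 0.5, 0.3]
gripper_width: 0.165
grasp_force: 88.6
```

Call:
jog_arm([
  [0,0,-0.0015,0,0,0,0],
  [0,0,-0.0015,0,0,0,0],
  [0,0,0,0,0,0,0],
])

```text
t: 17.3
eef_pos: [0.5209, -0.1572, 0.1272]
tool_rot: [0.0, 0.921, 0.389, 0.0]
contact_force: [-0.4, 1.0, 1.2]
gripper_width: 0.161
grasp_force: 88.7
```

```bash
python3 st.py
```

```text
t 17.3 p [ 0.5209 -0.1572  0.1272] yaw_y -44.24 zax [ 0. -0. -1.] F [-0.45  1.02  1.16] T [ 0.27  0.28 -0.13] g 0.161 88.7 q [ 0.37  0.43 -0.24  1.97  0.14  0.76 -0.72]
```

```bash
python3 - <<'E'
from h import *
s=cam('scene')['img'][110:210,265:365]
cv2.imwrite('pics/i.png',cv2.resize(s,(600,600),interpolation=cv2.INTER_CUBIC)[:,:,::-1])
E
```

```text
(no output)
```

View pics/i.png

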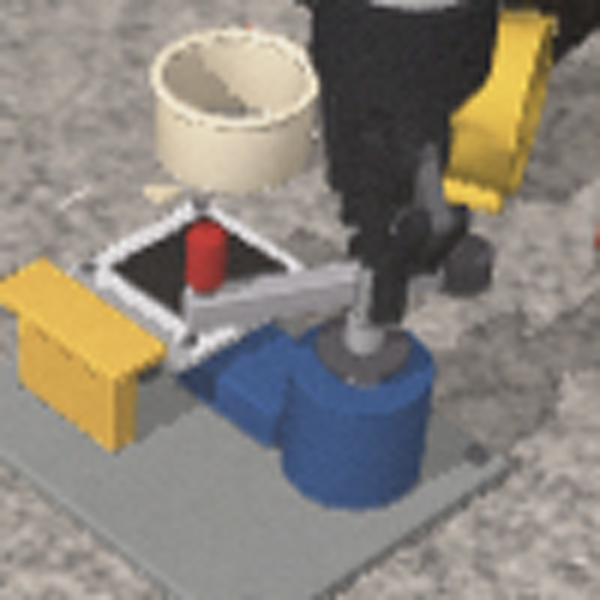

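The collar (362,347) is nearly on the tower, so the foot went straight into the socket. Lowering the rest of the way.

Call:
jog_arm([
  [0,0,-0.0015,0,0,0,0],
  [0,0,-0.0015,0,0,0,0],
  [0,0,0,0,0,0,0],
])

```text
t: 17.65
eef_pos: [0.5209, -0.1572, 0.1241]
tool_rot: [0.0, 0.921, 0.389, 0.0]
contact_force: [-1.6, 1.0, 2.2]
gripper_width: 0.169
grasp_force: 88.8
```

Call:
jog_arm([
  [0,0,-0.001,0,0,0,0],
  [0,0,-0.001,0,0,0,0],
  [0,0,0,0,0,0,0],
])

```text
t: 17.95
eef_pos: [0.5209, -0.1572, 0.1222]
tool_rot: [0.0, 0.921, 0.389, -0.0]
contact_force: [-1.5, 0.2, 3.8]
gripper_width: 0.163
grasp_force: 88.9
```

Call:
jog_arm([
  [0,0,-0.001,0,0,0,0],
  [0,0,0,0,0,0,0],
])

```text
t: 18.15
eef_pos: [0.5209, -0.1572, 0.1212]
tool_rot: [0.0, 0.921, 0.389, 0.0]
contact_force: [-1.2, 0.9, 4.2]
gripper_width: 0.167
grasp_force: 89.0
```

Call:
jog_arm([
  [0,0,-0.001,0,0,0,0],
  [0,0,0,0,0,0,0],
])

```text
t: 18.35
eef_pos: [0.5209, -0.1572, 0.1207]
tool_rot: [0.0, 0.921, 0.389, -0.0]
contact_force: [-3.5, 1.6, 8.7]
gripper_width: 0.163
grasp_force: 89.5
```

```bash
python3 st.py
```

```text
t 18.35 p [ 0.5209 -0.1572  0.1207] yaw_y -44.23 zax [ 0. -0. -1.] F [-3.45  1.59  8.68] T [ 0.35  0.76 -0.12] g 0.163 89.5 q [ 0.37  0.44 -0.23  1.97  0.15  0.74 -0.73]
```

Call:
jog_arm([
  [0,0,0,0,0,-0.07,0],
  [0,0,0,0,0,-0.07,0],
  [0,0,0,0,0,-0.07,0],
  [0,0,0,0,0,-0.07,0],
  [0,0,0,0,0,-0.07,0],
  [0,0,0,0,0,-0.07,0],
  [0,0,0,0,0,-0.07,0],
  [0,0,0,0,0,-0.07,0],
  [0,0,0,0,0,-0.07,0],
  [0,0,0,0,0,0,0],
], newtons=110)

```text
t: 19.35
eef_pos: [0.5204, -0.1559, 0.1208]
tool_rot: [-0.0, 0.996, 0.085, -0.001]
contact_force: [-6.0, 5.1, 12.2]
gripper_width: 0.152
grasp_force: 109.7
```

```bash
cat > pl.py <<'E'
import st
from h import *
from scipy.optimize import brentq
O=np.array([.5215,-.1535]);a=np.radians(-16.6);A=np.array([[np.cos(a),-np.sin(a)],[np.sin(a),np.cos(a)]])
for n,pb,rb in(('scene',(278,140,322,182),(260,148,300,190)),('top',(360,145,402,195),(340,140,372,185))):
    c=cam(n);h=cv2.cvtColor(c['img'],cv2.COLOR_RGB2HSV)
    x0,y0,x1,y1=pb;m=cv2.inRange(h[y0:y1,x0:x1],(0,0,0),(180,120,75));m=cv2.morphologyEx(m,cv2.MORPH_OPEN,np.ones((3,3),np.uint8))
    k,l,s,ce=cv2.connectedComponentsWithStats(m);i=1+np.argmax(s[1:,4]);print(n,'pad',ce[i]+[x0,y0],s[i])
    p=A@[.115,0]+O
    for z in(.05,.06,.07,.076): print(z,proj(c,(*p,z)).round(2),end=' ')
    print()
    cv2.imwrite(f'pics/p_{n}.png',cv2.resize(c['img'][130:200,255:345] if n=='scene' else c['img'][130:220,320:410],None,fx=6,fy=6,interpolation=cv2.INTER_CUBIC)[:,:,::-1])
E
python3 pl.py
```

```text
t 19.35 p [ 0.5204 -0.1559  0.1208] yaw_y -80.29 zax [-0.001  0.001 -1.   ] F [-5.95  5.08 12.16] T [1.06 1.3  0.39] g 0.152 109.7 q [ 0.24  0.43 -0.08  1.98  0.05  0.73 -1.27]
scene pad [293.1 154.9] [  8   8  16  14 110]
0.05 [295.49 157.66] 0.06 [295.6  154.98] 0.07 [295.7  152.26] 0.076 [295.77 150.62] 
top pad [378.36871508 174.94134078] [ 10  15  15  35 358]
0.05 [376.62 170.09] 0.06 [377.38 169.37] 0.07 [378.15 168.65] 0.076 [378.62 168.21]
```

View pics/p_scene.png

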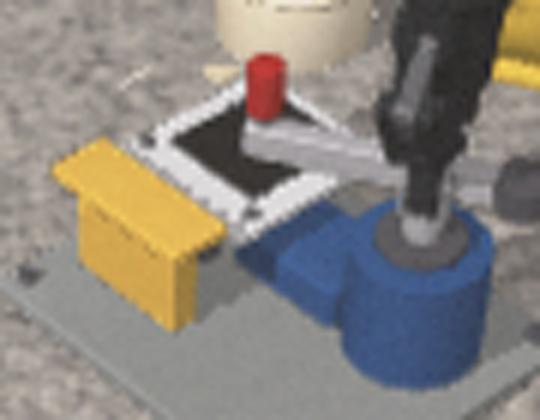

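The crank drives the spindle (collar seated, torque 0.39 N m). Platform is still visibly below the rest; I'll work out how far.

```bash
cat > tri.py <<'E'
from h import *
from scipy.optimize import least_squares
s=cam('scene');c=cam('top')
def tri(us,ut):
    r=least_squares(lambda p:np.r_[proj(s,p)-us,proj(c,p)-ut],[.6,-.15,.06]);return r.x.round(4),r.fun.round(2)
print('rest',tri((277.9,162.4),(353.4,161.5)))
print('pad init',tri((297.9,153.9),(380.1,169.2)))
O=np.array([.5215,-.1535]);a=np.radians(-16.6);A=np.array([[np.cos(a),-np.sin(a)],[np.sin(a),np.cos(a)]])
P=lambda x,y,z:np.r_[A@[x,y]+O,z]
print('pred rest ctr',proj(s,P(.115,.073,.073)),proj(c,P(.115,.073,.073)))
for n,x,y in(('front',.07,.05),('left',.16,.05)):
    print(n,[(z,proj(s,P(x,y,z)).round(1).tolist()) for z in(.05,.06,.073)])
f=lambda u,v:(255+(u+.5)/6-.5,130+(v+.5)/6-.5)
print('meas front',f(243,240),'left',f(133,140))
h=cv2.cvtColor(s['img'],cv2.COLOR_RGB2HSV)
y,x=np.where(cv2.inRange(h[150:175,260:296],(15,120,190),(34,255,255)));print('rest top bright',x.mean()+260,y.mean()+150,len(x), np.percentile(h[150:190,262:296][cv2.inRange(h[150:190,262:296],(15,120,60),(34,255,255))>0][:,2],[10,30,50,70,90]))
E
python3 tri.py
```

```text
rest (array([ 0.6518, -0.1178,  0.0713]), array([-0.44, -0.07,  0.2 ,  0.39]))
pad init (array([ 0.6308, -0.1949,  0.059 ]), array([-0.59, -0.09,  0.24,  0.52]))
pred rest ctr [276.9626176  162.02376696] [353.2030418  161.48212039]
front [(0.05, [293.5, 172.5]), (0.06, [293.6, 169.8]), (0.073, [293.7, 166.2])]
left [(0.05, [272.8, 157.6]), (0.06, [272.8, 154.9]), (0.073, [272.7, 151.4])]
meas front (295.0833333333333, 169.58333333333334) left (276.75, 152.91666666666666)
rest top bright 276.20612813370474 164.89972144846797 359 [186. 210. 219. 228. 231.]
```

Call:
jog_arm([
  [-0.001,0.001,0.0005,0,0,-0.07,0],
  [0,0,0,0,0,-0.07,0],
  [0,0,0,0,0,-0.07,0],
  [0,0,0,0,0,-0.07,0],
  [0,0,0,0,0,-0.07,0],
  [0,0,0,0,0,-0.07,0],
  [0,0,0,0,0,-0.07,0],
  [0,0,0,0,0,0,0],
  [0,0,0,0,0,0,0],
])

```text
t: 20.45
eef_pos: [0.5202, -0.1548, 0.1208]
tool_rot: [-0.0, 0.987, -0.159, -0.0]
contact_force: [-1.6, 4.6, 5.6]
gripper_width: 0.153
grasp_force: 108.4
```

```bash
python3 pl.py
```

```text
t 20.45 p [ 0.5202 -0.1548  0.1208] yaw_y -108.27 zax [ 0.     0.001 -1.   ] F [-1.59  4.61  5.59] T [0.98 0.36 0.31] g 0.153 108.4 q [ 0.15  0.43  0.03  1.99 -0.02  0.72 -1.69]
scene pad [296.98230088 151.90265487] [  8   4  23  16 226]
0.05 [295.49 157.66] 0.06 [295.6  154.98] 0.07 [295.7  152.26] 0.076 [295.77 150.62] 
top pad [377.76454294 173.59279778] [  9  13  16  37 361]
0.05 [376.62 170.09] 0.06 [377.38 169.37] 0.07 [378.15 168.65] 0.076 [378.62 168.21]
```

View pics/p_scene.png

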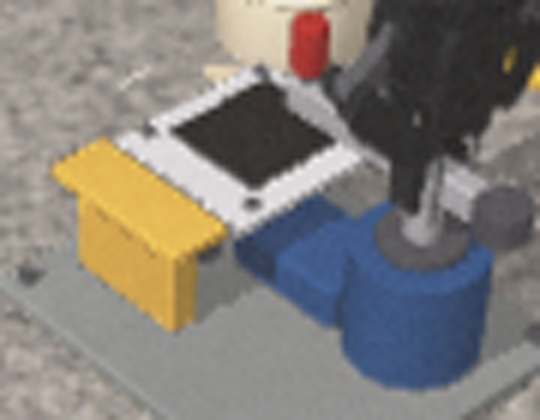

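Picture: pad centre about (255,134), platform corner (232,233) now close to but still a bit under the rest's corner (225,232). I'll refine numerically against the initial crops.

```bash
cat > m.py <<'E'
from h import *
from scipy.optimize import brentq
s=cam('scene');c=cam('top')
def big(m):
    m=cv2.morphologyEx(m,cv2.MORPH_OPEN,np.ones((5,5),np.uint8));k,l,st,ce=cv2.connectedComponentsWithStats(m);i=1+np.argmax(st[1:,4]);return (l==i).astype(np.uint8)
def quad(m):
    ct=max(cv2.findContours(m,0,2)[0],key=cv2.contourArea);r=cv2.minAreaRect(ct);M=cv2.moments(cv2.convexHull(ct));return np.array([M['m10']/M['m00'],M['m01']/M['m00']]),cv2.contourArea(ct)
def pad(im): return quad(big((im.max(2)<90).astype(np.uint8)))
def yel(im,lo,sp=120):
    h=cv2.cvtColor(im,cv2.COLOR_BGR2HSV);return quad(big(cv2.inRange(h,(18,sp,lo),(34,255,255))))
T0=cv2.imread('pics/z.png')[:,400:];S0=cv2.imread('pics/z2.png')[:,400:]
up=lambda im:cv2.resize(im[140:218,255:355,::-1],(400,311),interpolation=cv2.INTER_CUBIC)
bT=lambda p:((p[0]+.5)/4+310-.5,(p[1]+.5)*87/350+140-.5)
bS=lambda p:((p[0]+.5)/4+255-.5,(p[1]+.5)*78/311+140-.5)
S1=up(s['img'])
p_t,a1=pad(T0[40:180,210:345]);p_t=bT(p_t+[210,40])
w=lambda S:pad(S[10:110,90:250])
p0,a0=w(S0);p0=bS(p0+[90,10]);p1,a2=w(S1);p1=bS(p1+[90,10])
print('pad top',np.round(p_t,2),a1,'scene init',np.round(p0,2),a0,'now',np.round(p1,2),a2)
def zz(pt,ps):
    f=lambda z:proj(s,onz(c,*pt,z))[1]-ps[1]
    z=brentq(f,0,.15);return round(z,4),(proj(s,onz(c,*pt,z))[0]-ps[0]).round(2)
print('pad z init',zz(p_t,p0),'now',zz(p_t,p1))
rt,_=yel(T0[10:170,130:220],90);rt=bT(rt+[130,10])
for lo in(205,212,218):
  rs,a=yel(S1[40:190,20:160],lo);rs=bS(rs+[20,40]);print('rest',np.round(rt,2),np.round(rs,2),a,zz(rt,rs))
E
python3 m.py
```

```text
pad top [379.82 169.66] 6574.5 scene init [297.69 154.42] 4022.5 now [297.11 151.89] 3664.5
pad z init (0.0572, np.float64(-0.75)) now (0.0694, np.float64(0.23))
rest [353.42 161.55] [277.19 167.57] 6369.0 (0.0464, np.float64(-0.94))
rest [353.42 161.55] [276.88 163.7 ] 3855.5 (0.0648, np.float64(-0.02))
rest [353.42 161.55] [277.14 163.02] 3618.5 (0.068, np.float64(-0.17))
```

```bash
cat >> m.py <<'E'
print('---')
t=lambda u,v:bT((u-400,v)); f=lambda u,v:(255+(u+.5)/6-.5,130+(v+.5)/6-.5)
for n,a,b in(('rl',(567,22),(52,170)),('rb',(612,30),(105,140)),('rr',(583,153),(228,232)),('rbot',(538,143),(178,258)),('s1',(611,155),(252,204)),('s2',(637,57),(148,130))): print(n,zz(t(*a),f(*b)))
# vertical profile of rest corner & platform
print(cv2.cvtColor(s['img'],cv2.COLOR_RGB2GRAY)[150:178,292].tolist())
for u in(282,286,290): 
    for v in range(150,178): print(tuple(s['img'][v,u].tolist()),end=' ')
    print()
E
python3 m.py | sed -n '/---/,$p'
```

```text
---
rl (0.0695, np.float64(-1.02))
rb (0.0691, np.float64(-2.11))
rr (0.0659, np.float64(-0.98))
rbot (0.0704, np.float64(-0.61))
s1 (0.0708, np.float64(-0.79))
s2 (0.0729, np.float64(-0.37))
[56, 51, 54, 53, 47, 56, 55, 67, 135, 221, 220, 221, 220, 219, 219, 222, 217, 140, 144, 124, 114, 115, 112, 117, 116, 117, 116, 116]
(219, 217, 218) (219, 217, 218) (219, 216, 217) (220, 217, 218) (223, 220, 221) (223, 220, 221) (221, 219, 219) (220, 217, 219) (213, 210, 211) (163, 156, 148) (185, 155, 94) (228, 183, 87) (226, 181, 85) (228, 184, 86) (230, 187, 87) (233, 189, 90) (233, 191, 91) (230, 186, 86) (228, 184, 86) (231, 189, 89) (232, 189, 86) (238, 198, 93) (220, 174, 81) (210, 167, 79) (212, 166, 80) (208, 161, 76) (209, 164, 79) (211, 165, 79) 
(61, 57, 58) (57, 53, 52) (51, 46, 46) (69, 67, 63) (143, 140, 139) (220, 217, 219) (221, 219, 219) (220, 218, 218) (222, 219, 220) (220, 216, 218) (220, 216, 218) (209, 202, 204) (173, 160, 148) (213, 171, 89) (229, 186, 88) (230, 185, 87) (230, 185, 88) (229, 184, 88) (231, 186, 87) (232, 189, 87) (233, 193, 92) (228, 184, 89) (166, 131, 68) (144, 116, 62) (157, 125, 65) (154, 123, 63) (154, 123, 60) (158, 127, 65) 
(56, 53, 52) (53, 50, 47) (55, 50, 48) (55, 51, 49) (55, 51, 50) (61, 58, 53) (88, 84, 84) (160, 154, 156) (220, 217, 218) (222, 220, 220) (222, 219, 220) (222, 220, 220) (221, 218, 219) (221, 218, 218) (210, 207, 205) (166, 153, 136) (220, 175, 89) (230, 188, 87) (225, 180, 84) (199, 157, 76) (163, 130, 72) (73, 70, 69) (76, 73, 74) (96, 94, 94) (113, 113, 111) (115, 116, 113) (112, 112, 112) (116, 116, 114)
```

```bash
cat > e.py <<'E'
from h import *
from scipy.optimize import brentq
from scipy.ndimage import map_coordinates
s=cam('scene');c=cam('top')
T0=np.float64(cv2.imread('pics/z.png')[:,400:]);S0=np.float64(cv2.imread('pics/z2.png')[:,400:])
N=6;S1=np.float64(np.mean([s['img']]+[cam('scene')['img'] for _ in range(N)],0))[:,:,::-1]
g=lambda im:im.mean(2); y=lambda im:im[:,:,2]-im[:,:,0]
bT=lambda p:np.c_[(p[:,0]+.5)/4+310-.5,(p[:,1]+.5)*87/350+140-.5]
bS=lambda p:np.c_[(p[:,0]+.5)/4+255-.5,(p[:,1]+.5)*78/311+140-.5]
I=lambda p:p
def edge(ch,a,b,w):
    a,b=np.float64(a),np.float64(b);d=(b-a)/np.linalg.norm(b-a);n=np.array([-d[1],d[0]]);o=np.linspace(-w,w,61);P=[]
    for t in np.linspace(.15,.85,25):
        q=a+t*(b-a)+o[:,None]*n;v=map_coordinates(ch,[q[:,1],q[:,0]],order=1)
        h=(v[:8].mean()+v[-8:].mean())/2;k=np.where(np.diff(np.sign(v-h)))[0]
        if len(k): P.append(q[k[np.argmin(abs(k-30))]])
    P=np.array(P);m=np.median
    vx,vy,x0,y0=cv2.fitLine(np.float32(P),cv2.DIST_HUBER,0,.01,.01).ravel();r=np.std((P-[x0,y0])@[-vy,vx])
    return np.array([[x0,y0],[x0+vx*5,y0+vy*5]]),P,r
def zline(Pt,L):
    d=L[1]-L[0];d/=np.linalg.norm(d);n=np.array([-d[1],d[0]])
    f=lambda z:np.mean([(proj(s,onz(c,*p,z))-L[0])@n for p in Pt]);return brentq(f,0,.15)
six=lambda u,v:(255+(u+.5)/6-.5,130+(v+.5)/6-.5)
def run(n,ch,t,s0,s1):
    t=[(u-400,v) for u,v in t];_,P,r=edge(ch(T0),*t,14);Pt=bT(P);o=[n,'rT',round(r,2)]
    if s0: _,P,r=edge(ch(S0),*[(u-400,v) for u,v in s0],11);o+=['init',round(zline(Pt,bS(P)[[0,-1]]) ,4),round(r,2)] 
    if s1: L,P,r=edge(ch(S1),*[six(*p) for p in s1],2.6);o+=['now',round(zline(Pt,L),4),round(r,2)]
    print(*o)
run('rest y-',y,[(612,30),(583,153)],[(472,55),(550,110)],[(105,140),(228,232)])
run('rest x+',y,[(567,22),(612,30)],[(436,75),(472,55)],[(52,170),(105,140)])
run('pad y+',g,[(650,70),(632,148)],[(513,55),(572,92)],[(170,130),(255,188)])
run('pad x-',g,[(632,148),(715,168)],[(572,92),(630,60)],[(255,188),(335,142)])
run('pad x+',g,[(650,70),(732,90)],[(513,55),(575,22)],[(170,130),(262,78)])
E
python3 e.py
```

```text
rest y- rT 0.2 init 0.0727 0.2 now 0.0731 0.05
rest x+ rT 0.16 init 0.0695 0.22 now 0.0699 0.05
pad y+ rT 0.24 init 0.0581 0.26 now 0.0694 0.06
pad x- rT 0.32 init 0.0535 0.64 now 0.0665 0.11
pad x+ rT 0.23 init 0.0576 0.66 now 0.072 0.14
```

Call:
jog_arm([
  [0,0,0,0,0,-0.06,0],
  [0,0,0,0,0,-0.06,0],
  [0,0,0,0,0,-0.06,0],
  [0,0,0,0,0,-0.06,0],
  [0,0,0,0,0,0,0],
  [0,0,0,0,0,0,0],
  [0,0,0,0,0,0,0],
])

```text
t: 21.85
eef_pos: [0.5204, -0.1545, 0.1209]
tool_rot: [-0.001, 0.961, -0.275, 0.0]
contact_force: [-1.0, 4.8, 5.2]
gripper_width: 0.155
grasp_force: 108.3
```

```bash
python3 st.py; sed -i 's/^run(.pad y+.*/run("pad y+",g,[(650,70),(632,148)],0,[(170,120),(255,178)])/; s/^run(.pad x-.*/run("pad x-",g,[(632,148),(715,168)],0,[(255,182),(335,136)])/; s/^run(.pad x+.*/run("pad x+",g,[(650,70),(732,90)],0,[(170,124),(230,90)])/' e.py; python3 e.py; python3 m.py | head -2
python3 - <<'E'
from h import *
s=cam('scene')['img'][140:190,258:318]
cv2.imwrite('pics/f.png',cv2.resize(s,(720,600),interpolation=cv2.INTER_CUBIC)[:,:,::-1])
E
```

```text
t 21.85 p [ 0.5204 -0.1545  0.1209] yaw_y -121.97 zax [ 0.     0.001 -1.   ] F [-1.01  4.76  5.17] T [1.27 0.2  0.35] g 0.155 108.3 q [ 0.1   0.43  0.09  1.99 -0.06  0.72 -1.9 ]
rest y- rT 0.2 init 0.0727 0.2 now 0.0732 0.05
rest x+ rT 0.16 init 0.0695 0.22 now 0.0699 0.05
pad y+ rT 0.24 now 0.073 0.08
pad x- rT 0.32 now 0.0704 0.13
pad x+ rT 0.23 now 0.0764 0.12
pad top [379.82 169.66] 6574.5 scene init [297.69 154.42] 4022.5 now [302.14 150.25] 4919.5
pad z init (0.0572, np.float64(-0.75)) now (0.0772, np.float64(-4.54))
```

View pics/f.png

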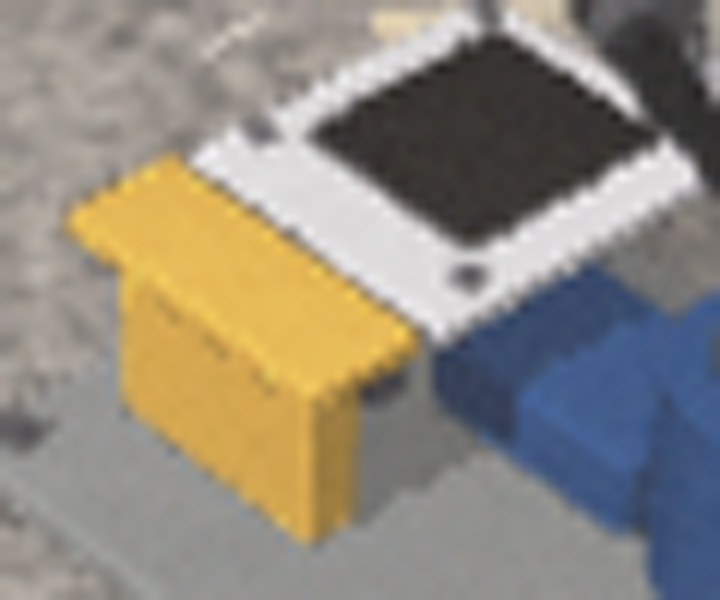

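The picture shows the platform's edge and corner (440,340) in line with the rest's edge and corner (418,345); the line fits agree within about 1 mm. Releasing and withdrawing straight up.

Call:
jog_arm([
  [0,0,0,0,0,0,0.6],
  [0,0,0,0,0,0,0.6],
  [0,0,0,0,0,0,0.6],
  [0,0,0,0,0,0,0.6],
  [0,0,0,0,0,0,0.6],
  [0,0,0,0,0,0,0.6],
])

```text
t: 23.0
eef_pos: [0.5198, -0.1563, 0.1208]
tool_rot: [0.0, 0.961, -0.277, -0.0]
contact_force: [-0.2, 0.4, 0.0]
gripper_width: 0.6
grasp_force: 0.0
```

Call:
jog_arm([
  [0,0,0.01,0,0,0,0.6],
  [0,0,0.02,0,0,0,0.6],
  [0,0,0.03,0,0,0,0.6],
  [0,0,0.03,0,0,0,0.6],
  [0,0,0.03,0,0,0,0.6],
  [0,0,0.02,0,0,0,0.6],
  [-0.02,0.04,0,0,0,0,0.6],
  [-0.02,0.04,0,0,0,0,0.6],
  [-0.02,0.04,0,0,0,0,0.6],
  [0,0,0,0,0,0,0.6],
])

```text
t: 24.0
eef_pos: [0.4577, -0.0311, 0.2615]
tool_rot: [-0.001, 0.962, -0.273, -0.0]
contact_force: [0.2, -0.3, 0.5]
gripper_width: 0.598
grasp_force: 0.0
```

```bash
python3 st.py; python3 e.py; python3 m.py|head -2
cat > n.py <<'E'
from h import *
# fresh top view: pad and rest y-/y+ edges, collar and knob positions in both views
c=cam('top');s=cam('scene')
for n,cc,b in(('top',c,(340,140,410,225)),('scene',s,(280,110,350,190))):
    h=cv2.cvtColor(cc['img'],cv2.COLOR_RGB2HSV);x0,y0,x1,y1=b;r=h[y0:y1,x0:x1]
    m=cv2.inRange(r,(0,140,70),(8,255,255))|cv2.inRange(r,(172,140,70),(180,255,255));y,x=np.where(m);
    if len(x): print(n,'knob',x.mean()+x0,y.mean()+y0,len(x),onz(cc,x.mean()+x0,y.mean()+y0,.150))
E
python3 n.py
```

```text
t 24.0 p [ 0.4577 -0.0311  0.2615] yaw_y -121.71 zax [-0.     0.002 -1.   ] F [ 0.18 -0.28  0.49] T [-0.02 -0.03 -0.  ] g 0.598 0.0 q [-0.09  0.11  0.02  2.04 -0.01  0.99 -2.19]
rest y- rT 0.2 init 0.0727 0.2 now 0.0732 0.05
rest x+ rT 0.16 init 0.0695 0.22 now 0.0699 0.05
pad y+ rT 0.24 now 0.073 0.08
pad x- rT 0.32 now 0.0705 0.13
pad x+ rT 0.23 now 0.0764 0.11
pad top [379.82 169.66] 6574.5 scene init [297.69 154.42] 4022.5 now [297.95 150.98] 4020.5
pad z init (0.0572, np.float64(-0.75)) now (0.0737, np.float64(-0.47))
top knob 386.15555555555557 177.13333333333333 45 [ 0.5923303  -0.18826849  0.15      ]
scene knob 308.8 139.2 5 [ 0.58053497 -0.16338599  0.15      ]
```

The initial top view must be intersected at the platform's initial height, not the current one — re-evaluating properly with a fresh top view.

```bash
cat > k.py <<'E'
exec(open('e.py').read().split("run('rest y-'")[0].split('def run')[0])
def z2(Pt,L0,L1):
    z0=zline(Pt,L0);d=L1[1]-L1[0];d/=np.linalg.norm(d);n=np.array([-d[1],d[0]])
    X=[onz(c,*p,z0)[:2] for p in Pt]
    z1=brentq(lambda z:np.mean([(proj(s,(*x,z))-L1[0])@n for x in X]),0,.15);return z0,z1
for n,t,s0,s1 in(('y+',[(650,70),(632,148)],[(513,55),(572,92)],[(170,120),(255,178)]),('x-',[(632,148),(715,168)],[(572,92),(630,60)],[(255,182),(335,136)]),('x+',[(650,70),(732,90)],[(513,55),(575,22)],[(170,124),(230,90)])):
    Pt=bT(edge(g(T0),*[(u-400,v) for u,v in t],14)[1])
    L=edge(g(S0),*[(u-400,v) for u,v in s0],11)[0];L0=bS(L);L1=edge(g(S1),*[six(*p) for p in s1],2.6)[0]
    print(n,np.round(z2(Pt,L0,L1),4))
# fresh top
t=c['img'][140:227,310:410];Tn=np.float64(cv2.resize(t,(400,350),interpolation=cv2.INTER_CUBIC)[:,:,::-1])
for n,ch,t,s1 in(('rest y-',y,[(612,30),(583,153)],[(105,140),(228,232)]),('rest x+',y,[(567,22),(612,30)],[(52,170),(105,140)]),('pad y+',g,[(653,66),(637,143)],[(170,120),(255,178)]),('pad x-',g,[(637,145),(718,163)],[(255,182),(335,136)]),('pad x+',g,[(655,66),(737,86)],[(170,124),(230,90)])):
    L,P,r=edge(ch(Tn),*[(u-400,v) for u,v in t],14);L1,_,r1=edge(ch(S1),*[six(*p) for p in s1],2.6)
    print('fresh',n,round(zline(bT(P),L1),4),round(r,2),round(r1,2),len(P))
def pad(im,x0,y0):
    m=(im.max(2)<90).astype(np.uint8);m=cv2.morphologyEx(m,cv2.MORPH_OPEN,np.ones((5,5),np.uint8));k,l,st,ce=cv2.connectedComponentsWithStats(m);i=1+np.argmax(st[1:,4]);print(st[i]);return ce[i]+[x0,y0]
pn=bT(pad(Tn[30:185,210:360],210,30)[None])[0];up=cv2.resize(np.uint8(S1[140:218,255:355]),(400,311),interpolation=cv2.INTER_CUBIC)
ps=bS(pad(up[0:110,90:260],90,0)[None])[0]
r=brentq(lambda z:proj(s,onz(c,*pn,z))[1]-ps[1],0,.15);print('pad fresh',pn,ps,r,proj(s,onz(c,*pn,r))-ps)
E
python3 k.py
```

```text
y+ [0.0575 0.0706]
x- [0.0534 0.0659]
x+ [0.0578 0.0708]
fresh rest y- 0.0732 0.18 0.05 25
fresh rest x+ 0.07 0.18 0.06 25
fresh pad y+ 0.0706 0.24 0.08 25
fresh pad x- 0.0654 3.12 0.13 25
fresh pad x+ 0.071 0.28 0.12 25
[  24   40  103   88 6155]
[  29   12  111   68 4158]
pad fresh [380.2371446  167.75732134] [297.84511785 150.97973534] 0.06970313709007918 [-1.86110462  0.        ]
```

Correct evaluation: the platform is still ~2.5 mm low (pad edges 2–3 mm under the rest's reference). I'll re-grip and wind a bit more.

Call:
jog_arm([
  [0.021,-0.041,0,0,0,0,0.6],
  [0.021,-0.041,0,0,0,0,0.6],
  [0.021,-0.042,0,0,0,0,0.6],
  [0,0,-0.02,0,0,0,0.6],
  [0,0,-0.02,0,0,0,0.6],
  [0,0,0,0,0,0,0.6],
])

```text
t: 25.6
eef_pos: [0.5212, -0.16, 0.2183]
tool_rot: [0.0, 0.961, -0.277, -0.003]
contact_force: [0.4, 0.7, 0.2]
gripper_width: 0.601
grasp_force: 0.0
```

```bash
python3 st.py
```

```text
t 25.6 p [ 0.5212 -0.16    0.2183] yaw_y -122.18 zax [-0.005  0.001 -1.   ] F [0.43 0.67 0.19] T [0.03 0.02 0.02] g 0.601 0.0 q [ 0.08  0.3   0.12  1.91 -0.05  0.94 -1.91]
```

Call:
jog_arm([
  [0,0.003,-0.02,0,0,0,0.6],
  [0,0,-0.03,0,0,0,0.6],
  [0,0,-0.025,0,0,0,0.6],
  [0,0,-0.01,0,0,0,0.6],
  [0,0,0,0,0,0,0.6],
  [0,0,0,0,0,0,0.6],
])

```text
t: 26.2
eef_pos: [0.5237, -0.1573, 0.1371]
tool_rot: [-0.0, 0.961, -0.277, 0.001]
contact_force: [0.2, -1.1, 0.8]
gripper_width: 0.604
grasp_force: 0.0
```

```bash
python3 st.py
```

```text
t 26.2 p [ 0.5237 -0.1573  0.1371] yaw_y -122.15 zax [ 0.002 -0.    -1.   ] F [ 0.17 -1.11  0.76] T [-0.02  0.    0.  ] g 0.604 0.0 q [ 0.09  0.41  0.11  1.97 -0.06  0.76 -1.9 ]
```

Call:
jog_arm([
  [-0.0035,0.002,-0.008,0,0,0,0.6],
  [0,0,-0.008,0,0,0,0.6],
  [0,0,0,0,0,0,0.6],
  [0,0,0,0,0,0,0.6],
])

```text
t: 26.6
eef_pos: [0.5193, -0.1551, 0.1197]
tool_rot: [0.0, 0.961, -0.277, -0.0]
contact_force: [-0.6, 0.5, -0.4]
gripper_width: 0.601
grasp_force: 0.0
```

Call:
jog_arm([
  [0,0,0,0,0,0,0],
  [0,0,0,0,0,0,0],
  [0,0,0,0,0,0,0],
  [0,0,0,0,0,0,0],
  [0,0,0,0,0,0,0],
  [0,0,0,0,0,0,0],
], newtons=110)

```text
t: 27.2
eef_pos: [0.5201, -0.1548, 0.1204]
tool_rot: [-0.0, 0.961, -0.277, 0.001]
contact_force: [0.6, 2.6, 6.4]
gripper_width: 0.16
grasp_force: 107.5
```

```bash
python3 st.py
```

```text
t 27.2 p [ 0.5201 -0.1548  0.1204] yaw_y -122.13 zax [ 0.001  0.    -1.   ] F [0.61 2.56 6.44] T [ 0.56 -0.12  0.04] g 0.16 107.5 q [ 0.09  0.43  0.1   1.99 -0.07  0.72 -1.89]
```

Call:
jog_arm([
  [0,0,0,0,0,-0.055,0],
  [0,0,0,0,0,-0.055,0],
  [0,0,0,0,0,-0.055,0],
  [0,0,0,0,0,-0.055,0],
  [0,0,0,0,0,0,0],
  [0,0,0,0,0,0,0],
  [0,0,0,0,0,0,0],
])

```text
t: 27.9
eef_pos: [0.5205, -0.1543, 0.1204]
tool_rot: [-0.001, 0.925, -0.38, 0.001]
contact_force: [2.8, 3.8, 4.6]
gripper_width: 0.161
grasp_force: 110.5
```

```bash
python3 st.py; sed -i 's/(170,120),(255,178)/(170,112),(255,170)/g;s/(255,182),(335,136)/(255,174),(335,128)/g;s/(170,124),(230,90)/(170,116),(230,82)/g' k.py; python3 k.py
```

```text
t 27.9 p [ 0.5205 -0.1543  0.1204] yaw_y -134.65 zax [ 0.002  0.001 -1.   ] F [2.76 3.82 4.64] T [ 0.89 -0.31  0.29] g 0.161 110.5 q [ 0.05  0.43  0.16  2.   -0.1   0.72 -2.08]
y+ [0.0575 0.0734]
x- [0.0534 0.0682]
x+ [0.0578 0.0722]
fresh rest y- 0.0733 0.2 0.05 25
fresh rest x+ 0.0698 0.16 0.05 25
fresh pad y+ 0.0734 0.16 0.08 25
fresh pad x- 0.0668 4.68 0.12 25
fresh pad x+ 0.071 0.84 0.11 25
[  25   39   79  116 5733]
[  28    0  142   88 5970]
pad fresh [378.31281615 169.82881438] [302.59551926 149.49955404] 0.08453263989260136 [-5.35483865e+00 -2.84217094e-14]
```

Call:
jog_arm([
  [0,0,0,0,0,-0.03,0],
  [0,0,0,0,0,0,0],
  [0,0,0,0,0,0,0],
  [0,0,0,0,0,0,0.6],
  [0,0,0,0,0,0,0.6],
  [0,0,0,0,0,0,0.6],
  [0,0,0,0,0,0,0.6],
  [0,0,0,0,0,0,0.6],
  [0,0,0,0,0,0,0.6],
])

```text
t: 29.2
eef_pos: [0.5193, -0.1553, 0.1198]
tool_rot: [0.0, 0.919, -0.395, -0.0]
contact_force: [-0.4, 0.4, 0.3]
gripper_width: 0.601
grasp_force: 0.0
```

Call:
jog_arm([
  [0,0,0.01,0,0,0,0.6],
  [0,0,0.02,0,0,0,0.6],
  [0,0,0.03,0,0,0,0.6],
  [0,0,0.03,0,0,0,0.6],
  [0,0,0.03,0,0,0,0.6],
  [0,0,0.02,0,0,0,0.6],
  [-0.02,0.045,0,0,0,0,0.6],
  [-0.02,0.045,0,0,0,0,0.6],
  [-0.02,0.045,0,0,0,0,0.6],
  [-0.02,0.045,0,0,0,0,0.6],
])

```text
t: 30.2
eef_pos: [0.4384, 0.0262, 0.2607]
tool_rot: [-0.0, 0.919, -0.395, 0.001]
contact_force: [0.4, 0.9, 0.9]
gripper_width: 0.6
grasp_force: 0.0
```

Call:
jog_arm([
  [0,0,0,0,0,0,0.6],
  [0,0,0,0,0,0,0.6],
  [0,0,0,0,0,0,0.6],
])

```text
t: 30.5
eef_pos: [0.4398, 0.0239, 0.2603]
tool_rot: [-0.0, 0.919, -0.395, 0.0]
contact_force: [1.0, 0.0, -0.1]
gripper_width: 0.601
grasp_force: 0.0
```

```bash
python3 st.py; python3 k.py; python3 - <<'E'
from h import *
# crank home check: dark collar region in scene + knob height by triangulation
c=cam('top');s=cam('scene')
from scipy.optimize import least_squares
P=[]
for cc,(x0,y0,x1,y1) in((s,(290,100,345,150)),(c,(360,150,415,215))):
    h=cv2.cvtColor(cc['img'],cv2.COLOR_RGB2HSV)[y0:y1,x0:x1];m=cv2.inRange(h,(0,140,70),(8,255,255))|cv2.inRange(h,(172,140,70),(180,255,255));k,l,st,ce=cv2.connectedComponentsWithStats(m);i=1+np.argmax(st[1:,4]);P.append(ce[i]+[x0,y0]);print(P[-1],st[i])
r=least_squares(lambda p:np.r_[proj(s,p)-P[0],proj(c,p)-P[1]],[.6,-.2,.15]);print('knob',r.x,r.fun,'expected z mid ~.148; dist from axis',np.hypot(*(r.x[:2]-[.5208,-.1555])))
E
```

```text
t 30.5 p [0.4398 0.0239 0.2603] yaw_y -136.56 zax [ 0.001 -0.    -1.   ] F [ 1.03  0.03 -0.06] T [-0.04  0.01  0.01] g 0.601 0.0 q [-0.25  0.08  0.06  2.08 -0.    0.98 -2.57]
y+ [0.0575 0.0737]
x- [0.0534 0.0687]
x+ [0.0578 0.0721]
fresh rest y- 0.0733 0.21 0.06 25
fresh rest x+ 0.0699 0.18 0.06 25
fresh pad y+ 0.0739 0.21 0.1 25
fresh pad x- 0.0688 0.28 0.96 25
fresh pad x+ 0.0717 0.32 0.06 25
[  25   39  102   96 6906]
[  28    0  142  110 8633]
pad fresh [381.06888937 168.53304208] [305.17098633 151.09910468] 0.06840015985387522 [-8.18173064e+00  2.84217094e-14]
[313. 137.] [23 37  1  1  1]
[391.72093023 181.04651163] [28 28  9  7 43]
knob [ 0.58753836 -0.20750964  0.12726788] [ 0.74708046  0.11673021 -0.29015168 -0.65847834] expected z mid ~.148; dist from axis 0.08461094634072483
```

```bash
python3 -c "
from station import bot
print(bot.hand_in())"
```

```text
the job is handed in; nothing more can be done
None
```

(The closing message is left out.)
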